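# Start a timed UV cure of a sample

### The job

The sample dish is in the UV curing chamber: swing the chamber's lid fully shut, then turn the red turnbutton over the lid to secure it. Then roll the thumbwheel on the lamp unit's sloping panel to four, with the orange four-dot face squarely at the pointers, and finally press the green start button fully in and let go. Leave the sample, the amber vial and the brass objective where they stand.

Things in the scene. Friction and masses are not known exactly. Their poses are not given: they have to be found in the camera images.
- chamber: UV curing chamber: open-topped brushed steel box, 150 (x) x 180 (y) x 60 mm high, 5 mm walls, fixed to the table. Origin: centre of its underside; its -x side is the front, with a dark steel block (30 x 34 mm, 68 mm high) against it that carries the turnbutton
- lid (a joint): angle of the chamber's lid (rad): 0 = shut, grows as it opens upward. The lid is a 150 x 180 x 8 mm aluminium frame with an amber window, hinged along the chamber's rear (+x) top edge. Stiff hinge: it stays where it is left; about 1 N near the free edge pushes it down. It stands open at about 45 to 70 degrees at the start. Shut, its top is 68 mm above the table
- lid_hinge (a point): fixed point on the lid's hinge line, at its middle, 60 mm above the table; axes as the chamber (x to the rear, y along the hinge)
- lid_edge (a point): middle of the lid's free edge, on its outer face, 150 mm from the hinge line; turns with the lid
- turnbutton (a joint): angle of the red turnbutton (rad): 0 = lies along the chamber's front edge (pointing to the chamber's -y), grows anticlockwise seen from above; pi/2 = points to the rear, straight across the lid's edge. Stop at 1.65. Light friction (about 1 N at the peg); stays where it is left
- turn_pivot (a point): fixed point on the turnbutton's vertical pivot, 15.5 mm in front of the chamber's front wall, at the underside of the turnbutton's bar, 71 mm above the table; axes as the chamber
- turn_peg (a point): top centre of the upright round red finger peg on the turnbutton's bar, 11 mm in diameter, 23 mm tall above the bar, 38 mm from the pivot axis, its top 99 mm above the table. The bar is 18 mm wide, 5 mm thick, reaches 48 mm from the pivot and clears the shut lid by 3 mm. x axis along the turning direction, -y from the pivot to the peg
- timer: lamp unit with timer, fixed, 180 mm wide (y). Origin: underside, below the tower's front face. Black tower: x 0 to 100 mm, 235 mm high; a hood juts 32 mm forward at its top (z 205 to 235 mm), so the panel is reached from the front with a tilted tool. White panel before it (x -90 to 0 mm) slopes up at 38 degrees, from 30 mm height at its front edge to 100 mm at the tower
- wheel_axle (a point): fixed point at the middle of the thumbwheel's axle, 10 mm below the panel's surface. x axis: up the slope, away from the front; y axis: along the axle; z axis: out of the panel, at right angles to it (38 degrees from vertical, leaning to the front)
- wheel (a joint): angle of the thumbwheel (rad), grows as its exposed side rolls down the slope, to the front; stops at 0 and 5.5. 26 mm wide, 8 faces 0 to 7, face k with k dots, white (4 orange), 32 mm from the axle, at the pointers at k*pi/4: four is 3.142. Between faces stand black ribs 5 mm thick, to 40 mm from the axle. No clicks, about 1 N at the rim, stays where left. Starts at 0.45 to 1.75
- four (a point): middle of the orange four-dot face, on the wheel's surface, 32 mm from the axle; turns with the wheel (hidden in the panel until the wheel nears four)
- pointer (a point): point on the wheel's mid-plane between the orange pointer tips, 19.5 mm above the panel; axes as wheel_axle. The pointers are the tips of two black cheeks (8 x 4 mm), one each side of the wheel, 17.5 mm from its mid-plane; a face is squarely at them when its middle lies on the axle's z axis
- start_top (a point): centre of the top of the green start button, 15 mm in radius, on the panel 83 mm beside the wheel; z axis out of the panel, as wheel_axle. Its top is 22 mm above the panel, 10 mm above its black housing of radius 23 mm
- start (a joint): travel of the start button (m): 0 = out, 0.006 = fully in; about 5 N presses it fully in, it springs back
- sample: clear sample dish in the chamber, 54 mm in diameter, 14 mm high; origin: centre of its underside. Leave it
- vial: amber vial, 32 mm in diameter, 65 mm high, between the chamber and the lamp unit; origin: centre of its underside. Leave it
- canister: brass objective, 36 mm in diameter, 50 mm high, between the chamber and the lamp unit; origin: centre of its underside. Leave it

How it is judged:
On the way, in this order (a step that is already met when the one before it is completed fails the run):
1. the lid is shut (value of joint lid below 0.05 rad), for 0.1 s.
2. the turnbutton lies across the lid's edge (value of joint turnbutton above 1.3 rad and value of joint lid below 0.05 rad), for 0.1 s.
3. the thumbwheel stands at four (value of joint wheel between 2.94 and 3.34 rad and contact force between anything else and wheel below 0.2 N), for 0.2 s.
4. the start button is pressed in, with the wheel at four (value of joint start above 0.0045 m and value of joint wheel between 2.94 and 3.34 rad), for 0.04 s.
At the end, for the whole second after the job is handed in: The lid is shut (within 0.05 rad), the turnbutton lies across the lid (beyond 1.3 rad), the thumbwheel stands at four (3.142 within 0.2 rad), the start button is out again (within 1.5 mm); sample, vial and brass objective are within 25 mm of where they began (all of step 2 and value of joint wheel between 2.94 and 3.34 rad and value of joint start below 0.0015 m and distance of each of sample, vial, canister from where it was at the start of the episode below 0.025 m); the robot touches nothing.
It fails at once if the sample, the vial or the brass objective moved more than 25 mm (distance of any of sample, vial, canister from where it was at the start of the episode above 0.025 m).
It also fails if it takes over 64 s, if anything falls off the work surface, if the arm or the gripper's body presses on something with over 40 N, if the wrist force passes 120 N, or if a joint passes its speed limit or range.

### The arm

A 7-joint arm with a two-finger parallel gripper is mounted at the origin on the work surface. World frame = base frame: x ahead of the robot, y to its left, z up, the work surface at z = 0. Lengths are in m, angles in rad, forces in N, time in s.
With the tool pointing down it reaches from about 0.4 to 0.875 m from the base axis. Payload 4.4 kg.
Tool frame: the origin (TCP) lies on the centre line of the jaws, within the pads' length; the fingertips stand bot.tip_reach ahead of it and the grasp point (between the pads) lies 5 mm behind it (bot.tip_reach is the distance from the TCP to the fingertips, in m); z points along the fingers, y is the line along which they close (so a half turn about z gives the same grasp; the last joint's range is limited). The gripper opens to 85 mm and grips with 20 to 120 N. Pads are 22 mm wide; open, the fingers measure 114 mm over their backs; the gripper's body (76 mm by 85 mm) begins 54 mm behind the grasp point. The pads swing forward as they close: fully open they stand 13 mm farther back than shut.
Start: joints at [-1.167, 0.628, 0.038, 1.517, -0.027, 0.996, -0.02], TCP at [0.294, 0.58, 0.245] pointing down, gripper open.
Joint ranges: [-3.06, 3.06], [-0.37, 2.12], [-1.25, 1.32], [0.18, 2.47], [-1.1, 4.24], [0.23, 1.98], [-2.94, 2.94]. Speed limits (rad/s): [2.57, 2.57, 3.14, 3.14, 3.14, 3.14, 3.14].

### API

Orientations are given as a unit quaternion [x, y, z, w].
In Python, from cell import bot, eyes, finder gives the robot as it stands.
- The arm moves only by the tool drive_tool, never from a script. Its argument "steps" is one flat list of numbers, 4 for each row, row after row: the shift along the tool's x, y, z in cm, then the turn about the tool's z in rad. A call has 1 to 12 rows; each row shifts and turns the commanded pose from where the row before left it, along the tool's axes as they then stand; what a row does not reach is not made up. A row lasts 1/10 s, in which the tool goes at most 50 mm and 8.59 degrees, less where a joint would pass 70% of its speed; a pose out of reach is approached as far as the arm can. A call with a gripper value outside its range is refused whole. "fingers" is the finger opening in cm, from 0 to 8.54, set as the call begins (left out, the last holds). The fingers move at their own pace and stop on an object; "newtons" is the grip in N (left out, the last holds). Time passes only in rows, so rows that do not move let the fingers close. It gives the time, the measured TCP pose, the force, the opening and the grip force at its end, in the units of the state.
- bot.sense(): the state, without advancing time (a new reading comes with each control period).
- eyes.grab_frame(name): name is "side" or "top" or "wrist"; returns (picture, depth): 384x512x3 uint8, red, green, blue; 384x512 float32, m along the optical axis (not along the pixel's ray), 0 where there is no reading.
- eyes.camera_info(name): a dict with "vertical_fov" (degrees; the focal length in pixels is half the picture's height over the tangent of half this angle, whatever the lens; pixels are square), "cx", "cy" (the principal point, pixels), "R" (3x3) and "t" (3): a world point X has camera coordinates R X + t. Camera axes: x right, y down, z forward; pixel columns grow to the right and rows downward; lengths in m; the calibration is good to about 2 mm. A picture is of the moment at which its call begins: read the wrist's pose just before it. camera_info takes no time and is no camera call; for the wrist camera it gives the pose at the moment of the call.
- bot.job_done(): hands the job in; it is judged then, once.
Trained networks look in the newest picture that a camera, given by its name, has taken for a name from the list of things; names that differ only in an ending like _2 or _b are one class to them, and where a whole thing is asked for, a point or a joint stands for the part that bears it (a point fixed in the world has none). Each returns a list of dicts, best first, with "p" (0 to 1); they miss things now and then, are a little off and sometimes report something else, mostly with a low value. They report only what shows in the picture. A call takes as long as a camera call.
- finder.look_for(camera, label): "uv" ([column, row] in pixels, amid what is visible of it).
- finder.cut_out(camera, label): "region" (384x512 bool, what is visible of it) and "uv" ([column, row] in pixels, amid what is visible of it).
The state is a dict: "clock": time; "qpos": joint angles; "joint_vel": joint speeds; "effort": joint torques, N m; "ee_pos": TCP position; "orientation": TCP orientation; "force": force on the tool from outside, world axes, zero at the start; "ft_torque": the same for the moment, N m; "grip_width": opening from 0.0 (shut) to 1.0 (fully open); "gripper_force": force on a finger pad.
Only numpy, scipy, OpenCV 4.12 (cv2) and the standard library are available. Lean on these libraries where they do the work, as an engineer would, in place of code of your own. Each camera call takes 0.05 s, during which the arm holds its last target. There are 200 camera calls.

## Working session

There is one attempt and no reset: what is moved stays moved. The work goes in short steps, Python scripts to look and compute and a tool call to move; the robot and the scene stay as the last step left them, time stands still between calls to the robot, and variables do not carry over. Pictures are saved under pics/ and viewed, at most 10 in all, crops included, and the job is handed in when it is done.

Besides the shell and the picture viewer there is one more tool, called after "Request:" by a JSON object that holds its "api" and its "payload". drive_tool: Moves the arm, as the interface text tells. Its arguments: {"type":"object","properties":{"steps":{"type":"array"},"fingers":{"type":"number"},"newtons":{"type":"number"}},"required":["steps"]}

```bash
ls; mkdir -p pics; cat > h.py <<'E'
import numpy as np, cv2
from cell import bot, eyes, finder
from scipy.spatial.transform import Rotation as Rn
def cam(n):
    c=eyes.camera_info(n); f=192/np.tan(np.radians(c["vertical_fov"])/2)
    return f,c["cx"],c["cy"],np.array(c["R"]),np.array(c["t"])
def world(n,uv,z):
    f,cx,cy,R,t=cam(n); u,v=np.array(uv,float).T
    P=np.stack([(u-cx)/f*z,(v-cy)/f*z,z*np.ones_like(u)],-1)
    return (P-t)@R
def proj(n,X):
    f,cx,cy,R,t=cam(n); c=R@np.array(X)+t
    return f*c[0]/c[2]+cx, f*c[1]/c[2]+cy
def cloud(n,d):
    v,u=np.mgrid[:384,:512]
    return world(n,np.stack([u.ravel(),v.ravel()],-1),d.ravel()).reshape(384,512,3)
E
cat > a.py <<'E'
from h import *
s=bot.sense(); print({k:np.round(v,3) for k,v in s.items()}, bot.tip_reach)
for n in ["side","top"]:
    im,d=eyes.grab_frame(n); cv2.imwrite(f"pics/{n}0.png",im[:,:,::-1]); np.save(f"{n}0.npy",d)
    print(n,[np.round(x,3).tolist() for x in cam(n)])
    C=cloud(n,d)
    for l in "chamber lid lid_edge turnbutton turn_peg timer wheel start_top start pointer sample vial canister".split():
        r=finder.look_for(n,l)
        for q in r[:2]:
            u,v=np.round(q["uv"]).astype(int); print(l,round(q["p"],2),u,v,C[v,u].round(3))
E
python3 a.py; python3 -c "
import cv2,numpy as np
a=[cv2.imread(f'pics/{n}0.png') for n in ['side','top']]
cv2.imwrite('pics/both.png',cv2.resize(np.vstack(a),(400,600)))"
```

```text
pics
{'clock': np.float64(0.0), 'qpos': array([-1.167,  0.629,  0.038,  1.518, -0.027,  0.996, -0.02 ]), 'joint_vel': array([ 0.001,  0.   , -0.   ,  0.001, -0.001,  0.   ,  0.   ]), 'effort': array([ 1.0000e-03, -5.6342e+01,  1.2260e+00, -1.9344e+01,  1.1000e-02,
        1.0000e-02,  0.0000e+00]), 'ee_pos': array([0.294, 0.579, 0.244]), 'orientation': array([ 0.233,  0.973, -0.001, -0.   ]), 'force': array([0.384, 0.504, 0.24 ]), 'ft_torque': array([ 0.02 , -0.   , -0.024]), 'gripper_force': np.float64(0.0), 'grip_width': np.float64(1.006)} 0.014
side [370.997, 250.046, 197.093, [[-0.888, -0.46, 0.009], [-0.346, 0.654, -0.672], [0.303, -0.6, -0.74]], [0.487, 0.258, 0.71]]
chamber 0.74 215 310 [0.49  0.248 0.076]
chamber 0.62 182 287 [0.598 0.209 0.004]
lid 0.84 160 250 [0.603 0.232 0.164]
lid_edge 0.88 157 253 [0.606 0.238 0.161]
turnbutton 0.85 214 310 [0.493 0.248 0.075]
turn_peg 0.91 215 315 [0.486 0.255 0.074]
turn_peg 0.36 280 225 [0.474 0.002 0.05 ]
timer 0.59 256 134 [ 0.611 -0.148  0.146]
wheel 0.82 275 163 [ 0.555 -0.143  0.082]
start_top 0.48 293 148 [ 0.539 -0.218  0.079]
[... 346 characters left out ...]
1 [ 0.56  -0.205  0.073]
lid 0.68 150 172 [0.618 0.221 0.138]
lid_edge 0.75 147 172 [0.618 0.226 0.143]
turnbutton 0.57 142 240 [0.485 0.252 0.075]
turnbutton 0.54 149 172 [0.618 0.223 0.14 ]
turn_peg 0.68 138 239 [0.488 0.261 0.076]
turn_peg 0.53 356 202 [ 0.559 -0.201  0.063]
timer 0.97 359 163 [ 0.61  -0.173  0.232]
wheel 0.75 330 203 [ 0.555 -0.141  0.094]
start_top 0.5 369 209 [ 0.542 -0.223  0.081]
start 0.43 366 207 [ 0.546 -0.217  0.084]
pointer 0.68 357 198 [ 0.567 -0.202  0.071]
pointer 0.52 265 239 [ 0.484 -0.006  0.068]
sample 0.73 144 196 [0.585 0.265 0.022]
vial 0.6 263 238 [ 0.486 -0.002  0.065]
vial 0.31 365 208 [ 0.544 -0.215  0.082]
canister 0.52 257 166 [0.644 0.009 0.052]
```

View pics/side0.png

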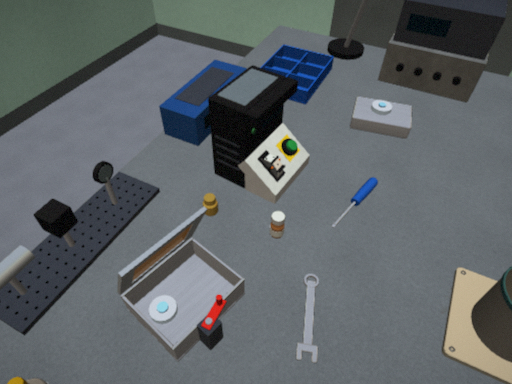

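View pics/top0.png

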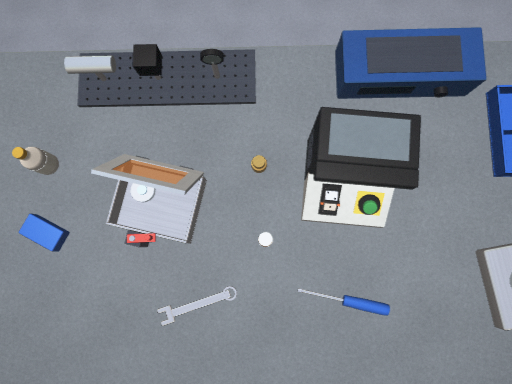

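The side view shows the open chamber (~180,290), the red turnbutton (~213,312) with its peg at (219,299), the lamp unit (~255,135), wheel at (272,163) and green button at (290,146). The top view agrees: red bar at (140,239), wheel at (330,200), green button at (369,205). Next I'll take metric fits from the depth.

```bash
cat > b.py <<'E'
from h import *
for n in ["side","top"]:
    im=cv2.imread(f"pics/{n}0.png").astype(int); d=np.load(f"{n}0.npy"); C=cloud(n,d)
    b,g,r=im[...,0],im[...,1],im[...,2]; x,y,z=C[...,0],C[...,1],C[...,2]
    red=(r>130)&(g<70)&(b<70)&(y>.1); P=C[red]
    top=P[P[:,2]>.085]; bar=P[(P[:,2]>.068)&(P[:,2]<.084)]
    print(n,"red",len(P),"peg",top.mean(0).round(4) if len(top) else 0,P[:,2].max().round(3),"bar",bar.mean(0).round(4),cv2.minAreaRect(bar[:,:2].astype(np.float32)*1000))
    rim=C[(z>.052)&(z<.066)&(x>.4)&(x<.72)&(y>.1)&(y<.36)&(d>0)]
    q=cv2.minAreaRect(rim[:,:2].astype(np.float32)*1000); print("rim",len(rim),q)
    box=C[(z>.01)&(z<.066)&(x>.4)&(x<.72)&(y>.1)&(y<.36)&(d>0)]; print("box",cv2.minAreaRect(box[:,:2].astype(np.float32)*1000))
    lid=C[(z>.08)&(x>.5)&(x<.72)&(y>.08)&(y<.4)&(d>0)&~red]
    c=lid.mean(0); w=np.linalg.svd(lid-c)[2][2]; w*=np.sign(w[2]); print("lid",len(lid),c.round(3),"n",w.round(3),"ang",np.degrees(np.arccos(w[2])),"yaw",np.degrees(np.arctan2(-w[1],-w[0])),"zmax",lid[:,2].max(),lid[lid[:,2]>lid[:,2].max()-.012].mean(0).round(3))
    gr=(g>90)&(r<60)&(b<90)&(y<-.1)&(y>-.35)&(x>.4)&(x<.65)&(z<.15); print("green",gr.sum(),C[gr].mean(0).round(4),np.median(C[gr],0).round(4))
    white=(np.minimum(np.minimum(r,g),b)>150)&(y<-.08)&(y>-.35)&(x>.4)&(x<.7)&(z>.02)&(z<.12)
    W=C[white]; c=np.median(W,0)
    for _ in range(5):
        w=np.linalg.svd(W-W.mean(0))[2][2]; w*=np.sign(w[2]); e=(W-W.mean(0))@w; W=W[abs(e)<max(.002,1.5*e.std())]
    print("panel",len(W),W.mean(0).round(4),"n",w.round(3),np.degrees(np.arccos(w[2])),"yaw",np.degrees(np.arctan2(-w[1],-w[0])),"ext",cv2.minAreaRect(W[:,:2].astype(np.float32)*1000))
    hd=C[(z>.222)&(z<.25)&(y<0)&(y>-.4)&(x<.8)&(x>.4)]; print("hood",cv2.minAreaRect(hd[:,:2].astype(np.float32)*1000))
    og=(r>170)&(g>60)&(g<140)&(b<60)&(y<-.08)&(y>-.3)&(x<.62); vv=np.argwhere(og); print("orange",len(vv),vv[:12].tolist(),C[og][:12].round(3).tolist())
E
python3 b.py; python3 -c "
import cv2,numpy as np
a=cv2.imread('pics/side0.png')[120:205,235:320];b=cv2.imread('pics/top0.png')[170:235,295:400];c=cv2.imread('pics/side0.png')[235:350,110:250]
f=lambda i:cv2.resize(i,(390,290),interpolation=2)
cv2.imwrite('pics/crop1.png',np.vstack([np.hstack([f(a),f(b)]),np.hstack([f(c),f(cv2.imread('pics/top0.png')[145:250,85:215])])]))"
```

```text
side red 264 peg [0.483  0.2421 0.1193] 0.695 bar [0.489  0.2546 0.0756] ((490.0671081542969, 253.28536987304688), (17.86483383178711, 59.70576095581055), 0.5883664488792419)
rim 1230 ((557.7371826171875, 233.43377685546875), (180.0486602783203, 182.37452697753906), 75.96391296386719)
box ((557.518310546875, 233.5288543701172), (180.13951110839844, 182.93299865722656), 75.99211120605469)
lid 1686 [0.606 0.23  0.158] n [ 0.891 -0.225  0.393] ang 66.82767250459273 yaw 165.83710324652768 zmax 0.2019383592037161 [0.59  0.233 0.198]
green 74 [ 0.5468 -0.2248  0.0827] [ 0.547  -0.2246  0.0824]
panel 1373 [ 0.5641 -0.1762  0.0661] n [-0.613  0.067  0.787] 38.08420048107417 yaw -6.217897157569103 ext ((562.1361694335938, -184.95089721679688), (181.89488220214844, 90.21703338623047), 83.82457733154297)
hood ((639.0231323242188, -191.54510498046875), (182.78184509277344, 132.82054138183594), 83.86711883544922)
orange 2 [[159, 279], [167, 272]] [[0.553, -0.162, 0.081], [0.556, -0.127, 0.082]]
top red 8 peg [0.4909 0.2322 0.0935] 0.096 bar [0.4869 0.2443 0.0776] ((484.7987060546875, 247.36453247070312), (5.5339789390563965, 36.99888229370117), 18.690793991088867)
rim 592 ((562.68408203125, 234.91168212890625), (180.52963256835938, 190.26882934570312), 75.99970245361328)
box ((562.675537109375, 234.8775177001953), (180.60008239746094, 190.26882934570312), 75.99970245361328)
lid 2262 [0.612 0.221 0.152] n [ 0.879 -0.222  0.422] ang 65.04591491549283 yaw 165.83559838574118 zmax 0.20338203581236636 [0.591 0.227 0.198]
green 10 [ 0.5538 -0.2272  0.0782] [ 0.5541 -0.2295  0.0786]
panel 1881 [ 0.5553 -0.1769  0.0595] n [-0.613  0.065  0.787] 38.05508107564247 yaw -6.081684599134331 ext ((561.6195068359375, -181.53756713867188), (180.55540466308594, 90.0205078125), 83.69424438476562)
hood ((640.1968383789062, -190.11550903320312), (180.84744262695312, 132.5057373046875), 83.88644409179688)
orange 0 [] []
```

View pics/crop1.png

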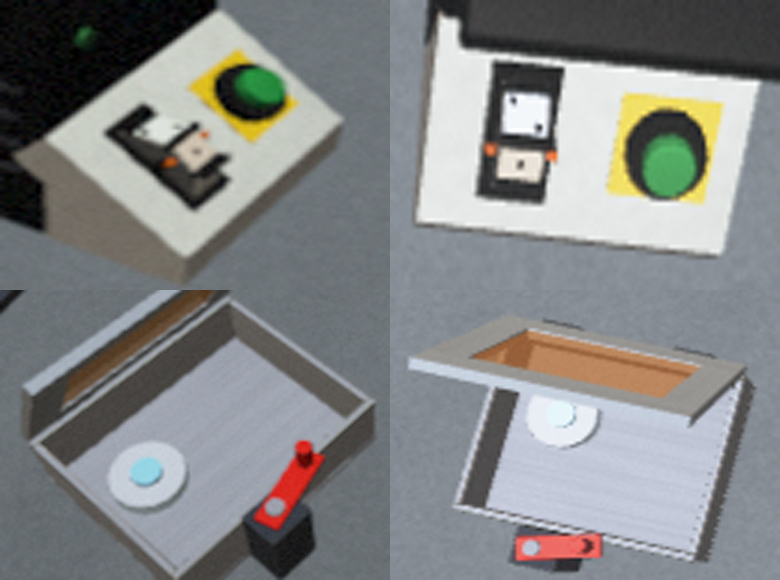

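The crops show the grey pivot screw at side (208.7,321) and top (131.7,238.4), and the peg top at side (219,297) and top (151.7,237.3). The wheel's one-dot face is just below the pointers. I'll compute the geometry next.

```bash
cat > c.py <<'E'
from h import *
def rz(n,uv,z):
    f,cx,cy,R,t=cam(n); o=-R.T@t; r=R.T@np.array([(uv[0]-cx)/f,(uv[1]-cy)/f,1]); return (o+r*(z-o[2])/r[2]).round(4)
for n,a,b in [("side",(208.7,321),(219.1,297.3)),("top",(131.7,238.4),(151.7,237.3))]:
    print(n,"screw",rz(n,a,.077),"peg",rz(n,b,.099))
cx=np.array([.970,-.242,0]);cy=np.array([.242,.970,0])
# chamber frame extents
for n in ["side","top"]:
    d=np.load(f"{n}0.npy"); C=cloud(n,d); x,y,z=C[...,0],C[...,1],C[...,2]
    rim=C[(z>.055)&(z<.066)&(x>.4)&(x<.72)&(y>.1)&(y<.36)&(d>0)]
    a,b=rim@cx,rim@cy; print(n,"rim a",np.percentile(a,[.5,2,5,95,98]).round(4),"b",np.percentile(b,[.5,2,98,99.5]).round(4))
    # front face line: points with z .01-.055 smallest a away from block
    w=C[(z>.01)&(z<.055)&(x>.4)&(x<.72)&(y>.1)&(y<.36)&(d>0)]
    bb=w@cy; sel=w[bb<np.percentile(bb,25)]; print(" front face a", np.percentile(sel@cx,[1,5,20]).round(4))
im=cv2.imread("pics/top0.png")
nx=np.array([-.613,.066,.787]);sx=np.array([.784,-.085,.616]);ty=np.array([.108,.994,0])
for n in ["side","top"]:
    im,d=eyes.grab_frame(n); C=cloud(n,d)
    ptr=np.array([.5545,-.1445,.0815]); D=C-ptr
    m=(abs(D@ty)<.012)&(abs(D@sx)<.045)&(abs(D@nx)<.03)&(d>0)
    P=D[m]; o=np.argsort(P@sx); g=im[m].mean(1)
    print(n,"wheel profile slope,normal,grey"); 
    for lo in np.arange(-.045,.045,.005):
        k=(P@sx>=lo)&(P@sx<lo+.005)
        if k.any(): print("%.1f  n %.1f..%.1f g %.0f..%.0f"%(1e3*lo+2.5,1e3*np.percentile(P[k]@nx,20),1e3*np.percentile(P[k]@nx,90),g[k].min(),g[k].max()))
    for r in ["wheel","start_top","turn_peg"]:
        q=finder.cut_out(n,r); 
        if q:
            Q=C[q[0]["region"]]; print(r,q[0]["p"],np.median(Q,0).round(4),np.round(q[0]["uv"],1))
E
python3 c.py
```

```text
side screw [0.4896 0.2707 0.077 ] peg [0.4895 0.2333 0.099 ]
top screw [0.489  0.2738 0.077 ] peg [0.49   0.2259 0.099 ]
side rim a [0.3937 0.3943 0.4015 0.5735 0.5743] b [0.2717 0.2723 0.4509 0.4512]
 front face a [0.4239 0.4243 0.4408]
top rim a [0.3956 0.414  0.4246 0.5815 0.5829] b [0.2741 0.2742 0.4532 0.4537]
 front face a [0.4276 0.4316 0.4549]
side wheel profile slope,normal,grey
-42.5  n -21.1..-18.6 g 166..199
-37.5  n -19.9..-16.4 g 27..167
-32.5  n -18.8..-14.1 g 18..59
-27.5  n -13.6..-9.3 g 62..80
-22.5  n -6.0..5.0 g 43..152
-17.5  n -9.0..5.4 g 20..89
-12.5  n -0.9..1.6 g 52..185
-7.5  n -5.3..3.2 g 52..193
-2.5  n 0.6..3.0 g 88..193
2.5  n -1.2..4.4 g 43..193
7.5  n -3.8..9.1 g 27..162
12.5  n -3.9..4.9 g 53..223
17.5  n -10.0..-2.4 g 52..223
22.5  n -11.8..-6.2 g 62..224
27.5  n -13.3..-9.3 g 40..148
32.5  n -19.5..-7.9 g 10..122
37.5  n -20.6..-17.7 g 16..188
42.5  n -21.2..-17.8 g 189..202
wheel 0.73 [ 0.5541 -0.1391  0.0795] [273.1 162.7]
turn_peg 0.58 [0.4881 0.2558 0.0759] [213.5 313.9]
top wheel profile slope,normal,grey
-42.5  n -20.1..-17.0 g 157..232
-37.5  n -19.2..-15.9 g 64..149
-22.5  n 3.3..5.0 g 43..64
-17.5  n 0.6..7.1 g 45..130
-12.5  n -0.2..2.4 g 150..226
-7.5  n 0.5..3.1 g 130..226
-2.5  n 1.3..2.9 g 92..226
2.5  n 2.6..4.2 g 128..225
7.5  n 5.2..11.3 g 57..161
12.5  n -1.2..8.4 g 43..247
17.5  n -5.7..-1.9 g 178..247
22.5  n -10.1..-5.1 g 74..247
27.5  n -11.8..-7.9 g 41..246
32.5  n -18.6..-7.7 g 40..56
37.5  n -21.0..-17.9 g 46..228
42.5  n -19.5..-17.5 g 152..230
wheel 0.58 [ 0.5591 -0.142   0.0869] [328.7 202.2]
start_top 0.68 [ 0.5467 -0.224   0.0838] [371.8 208.6]
turn_peg 0.62 [ 0.5473 -0.2238  0.0839] [367.9 207.4]
```

Request:
{"api": "drive_tool", "payload": {"steps": [0,0,0,-0.115,0,0,0,-0.115,0,0,0,0], "fingers": 4}}

```text
clock: 2.1
ee_pos: [0.2943, 0.5796, 0.2453]
orientation: [0.119, 0.993, 0.0, -0.0]
force: [-0.6, 0.6, 0.8]
grip_width: 0.515
gripper_force: 0.0
```

Request:
{"api": "drive_tool", "payload": {"steps": [-2.72,-2.92,0,0,-2.72,-2.92,0,0,-2.72,-2.92,0,0,-2.72,-2.92,0,0,-2.72,-2.92,0.5,0,-2.72,-2.92,1,0,-2.72,-2.92,1.5,0,-2.72,-2.92,1.5,0,-2.72,-2.92,1.5,0,-2.72,-2.92,1.5,0,0,0,0,0,0,0,0,0]}}

```text
clock: 3.3
ee_pos: [0.4896, 0.2302, 0.17]
orientation: [0.122, 0.993, -0.0, -0.0]
force: [-1.2, 2.0, -0.9]
grip_width: 0.471
gripper_force: 0.0
```

```bash
cat > w.py <<'E'
from h import *
import sys
s=bot.sense(); print(s["ee_pos"].round(4),bot.tip_reach)
im,d=eyes.grab_frame("wrist"); cv2.imwrite(f"pics/{sys.argv[1]}.png",im[:,:,::-1]); np.save("w.npy",d)
C=cloud("wrist",d); r,g,b=[im[...,i].astype(int) for i in range(3)]
print("cam",(-cam("wrist")[3].T@cam("wrist")[4]).round(3))
red=(r>110)&(g<70)&(b<70); P=C[red]
for lo,hi in [(.07,.08),(.09,.104)]:
    Q=P[(P[:,2]>lo)&(P[:,2]<hi)]; 
    if len(Q)>20: print(lo,len(Q),Q.mean(0).round(4),cv2.minAreaRect(Q[:,:2].astype(np.float32)*1000))
E
python3 w.py wr1
```

```text
[0.4896 0.2302 0.17  ] 0.014
cam [0.424 0.247 0.3  ]
0.07 298 [0.4867 0.2486 0.0769] ((488.81036376953125, 254.9712371826172), (17.195636749267578, 60.65276336669922), 1.1497911214828491)
0.09 114 [0.4883 0.2346 0.0982] ((488.9615783691406, 234.82611083984375), (10.015885353088379, 9.362730979919434), 39.80995559692383)
```

View pics/wr1.png

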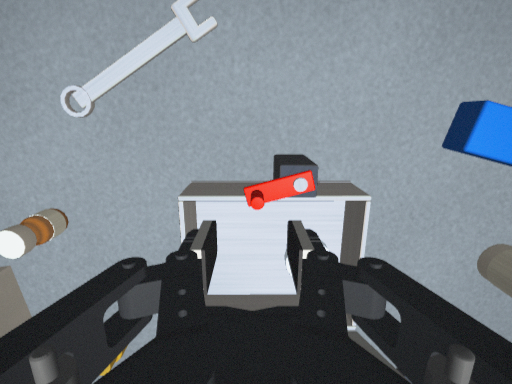

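The wrist view shows the peg at (257,200) and the bar overhanging the rim by a few mm, at about 14 degrees. It would block the lid, so I'll turn it back to 0 first.

Request:
{"api": "drive_tool", "payload": {"steps": [0.15,0.45,2.5,0,0,0,2.5,0,0,0,1.5,0,0,0,1,0,0,0,0,0]}}

```text
clock: 3.85
ee_pos: [0.4877, 0.2372, 0.0946]
orientation: [0.119, 0.993, -0.0, -0.001]
force: [-0.4, 0.3, 0.1]
grip_width: 0.471
gripper_force: 0.0
```

Request:
{"api": "drive_tool", "payload": {"steps": [0,0,0,0,0,0,0,0,0,0,0,0,0,0,0,0,0.3,0,0,0,0.3,-0.05,0,0,0.3,-0.05,0,0,0.1,0,0,0,0,0,0,0,0,0,0,0], "fingers": 0, "newtons": 20}}

```text
clock: 4.85
ee_pos: [0.4803, 0.2356, 0.0962]
orientation: [0.121, 0.993, -0.0, 0.001]
force: [0.9, -6.2, 4.6]
grip_width: 0.118
gripper_force: 21.5
```

Request:
{"api": "drive_tool", "payload": {"steps": [0,0,0,0,0,0,0,0,0,0,0,0,0,0,-2,0,0,0,-4,0,0,0,-4.5,0,0,0,-5,0,-3,0.5,0,0,-4,0.5,0,0,-4,0.5,0,0,-4.9,0,0,0,0,0,0,0], "fingers": 3}}

```text
clock: 6.05
ee_pos: [0.6426, 0.2105, 0.2492]
orientation: [0.122, 0.992, -0.001, 0.002]
force: [-0.6, -2.2, 0.1]
grip_width: 0.352
gripper_force: 0.0
```

Request:
{"api": "drive_tool", "payload": {"steps": [0,0,2,0,0,0,2,0,0,0,1.5,0,0,0,1,0,0,0,0,0], "fingers": 0}}

```text
clock: 6.55
ee_pos: [0.6355, 0.2144, 0.1837]
orientation: [0.119, 0.993, -0.001, -0.001]
force: [0.1, -0.3, -0.1]
grip_width: -0.001
gripper_force: 0.0
```

```bash
python3 - <<'E'
from h import *
s=bot.sense();p=s["ee_pos"];print(p.round(4))
cx=np.array([.972,-.237,0]);print("a",p@cx)
im,d=eyes.grab_frame("top");C=cloud("top",d);im2,d2=eyes.grab_frame("side");C2=cloud("side",d2)
for C,i in((C,im),(C2,im2)):
    r,g,b=[i[...,k].astype(int) for k in range(3)]
    red=(r>120)&(g<75)&(b<75)&(C[...,1]>.1)&(C[...,2]>.068)&(C[...,2]<.084); Q=C[red]; print(len(Q),cv2.minAreaRect(Q[:,:2].astype(np.float32)*1000))
cv2.imwrite("pics/s2.png",np.vstack([i[140:364,80:376,::-1] for i in (im2,im)]))
E
```

```text
[0.6355 0.2144 0.1837]
a 0.5668578104241578
10 ((486.42120361328125, 254.5819549560547), (43.467124938964844, 17.900917053222656), 79.72514343261719)
242 ((487.2377624511719, 253.3147430419922), (59.96094512939453, 20.774858474731445), 77.20452117919922)
```

View pics/s2.png

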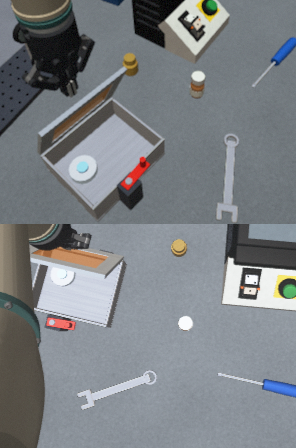

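The side crop shows the closed fingers behind the lid at (70,85), and the bar is now parallel to the front edge. I'll push the lid along its arc.

Request:
{"api": "drive_tool", "payload": {"steps": [1,0,0,0,1,0,0,0,1,0,0.3,0,1.08,0,0.4,0,0.85,0,0.6,0,0.84,0,0.65,0,0.73,0,0.75,0,0.72,0,0.76,0,0.6,0,0.87,0,0.57,0,0.87,0,0,0,0,0]}}

```text
clock: 7.75
ee_pos: [0.5533, 0.2341, 0.1315]
orientation: [0.119, 0.993, -0.001, -0.002]
force: [-0.6, -0.7, 1.0]
grip_width: 0.002
gripper_force: 0.0
```

Request:
{"api": "drive_tool", "payload": {"steps": [0.42,0,0.96,0,0.42,0,0.96,0,0.2,0,0.7,0,0.2,0,0.7,0,0.17,0,0.6,0,0.06,0,0.5,0,0,0,0.5,0,0,0,0.4,0,0,0,0,0,0,0,0,0]}}

```text
clock: 8.75
ee_pos: [0.5406, 0.2377, 0.0823]
orientation: [0.12, 0.993, 0.0, -0.0]
force: [-6.1, -2.1, 19.4]
grip_width: -0.002
gripper_force: 9.9
```

Request:
{"api": "drive_tool", "payload": {"steps": [0,0,-2,0,0,0,-3,0,0,0,-2.5,0,2,-0.6,0,0,2,-0.6,0,0,1.8,-0.4,0,0,0,0,0,0,0,0,0,0], "fingers": 4}}

```text
clock: 9.55
ee_pos: [0.4816, 0.2362, 0.1553]
orientation: [0.119, 0.993, 0.0, 0.001]
force: [0.5, -0.9, -1.1]
grip_width: 0.471
gripper_force: 0.0
```

```bash
python3 w.py wr2; python3 - <<'E'
from h import *
im,d=eyes.grab_frame("side");C=cloud("side",d);x,y,z=[C[...,i] for i in range(3)]
P=C[(x>.5)&(x<.63)&(y>.15)&(y<.3)&(z<.12)&(z>.0)]; print(np.percentile(P[:,2],[2,20,50,80,98]))
E
```

```text
[0.4816 0.2362 0.1553] 0.014
cam [0.417 0.251 0.285]
0.07 633 [0.4855 0.2485 0.0767] ((486.39788818359375, 252.91763305664062), (59.37137222290039, 17.558345794677734), 79.4703140258789)
0.09 155 [0.4822 0.2336 0.0984] ((482.4986572265625, 233.49549865722656), (9.409637451171875, 9.768744468688965), 25.81338119506836)
[0.02629377 0.06564192 0.06685081 0.06801871 0.06960135]
```

Request:
{"api": "drive_tool", "payload": {"steps": [-0.15,-0.25,2.5,0,0,0,2.3,0,0,0,1,0,0,0,0,0]}}

```text
clock: 10.05
ee_pos: [0.4815, 0.2326, 0.0957]
orientation: [0.12, 0.993, -0.001, -0.001]
force: [-0.3, 0.1, -0.8]
grip_width: 0.466
gripper_force: 0.0
```

Request:
{"api": "drive_tool", "payload": {"steps": [0,0,0,0,0,0,0,0,0,0,0,0,-0.65,0.09,0,0,-0.63,0.2,0,0,-0.59,0.31,0,0,-0.52,0.41,0,0,-0.44,0.49,0,0,-0.36,0.56,0,0,-0.24,0.62,0,0,-0.14,0.65,0,0,-0.03,0.33,0,0], "fingers": 0, "newtons": 30}}

```text
clock: 11.25
ee_pos: [0.5301, 0.2543, 0.0982]
orientation: [0.121, 0.993, -0.003, 0.003]
force: [5.9, -7.9, 2.5]
grip_width: 0.112
gripper_force: 29.7
```

Request:
{"api": "drive_tool", "payload": {"steps": [0,0,0,0,0,0,0,0,0,0,0,0]}}

```text
clock: 11.55
ee_pos: [0.5304, 0.2549, 0.0982]
orientation: [0.121, 0.993, -0.002, 0.004]
force: [7.2, -8.3, 0.8]
grip_width: 0.111
gripper_force: 29.6
```

Request:
{"api": "drive_tool", "payload": {"steps": [0.1,0.15,0,0,0.1,0.15,0,0,0,0,0,0]}}

```text
clock: 11.85
ee_pos: [0.5314, 0.2568, 0.0984]
orientation: [0.122, 0.993, -0.002, 0.006]
force: [10.9, -9.8, -0.6]
grip_width: 0.108
gripper_force: 29.4
```

Request:
{"api": "drive_tool", "payload": {"steps": [0,0,0,0,0,0,0,0,0,0,0,0,0,0,-2,0,0,0,-3,0,0,0,-4,0,0,0,-4,0,0,0,-3,0], "fingers": 4}}

```text
clock: 12.65
ee_pos: [0.524, 0.2644, 0.2597]
orientation: [0.119, 0.993, 0.001, 0.001]
force: [0.2, 0.2, -0.1]
grip_width: 0.471
gripper_force: 0.0
```

```bash
python3 w.py wr3
```

```text
[0.524  0.2644 0.2597] 0.014
cam [0.46  0.28  0.393]
0.09 28 [0.526  0.2596 0.0992] ((527.2449340820312, 258.9692687988281), (8.537997245788574, 9.459203720092773), 19.438344955444336)
```

Request:
{"api": "drive_tool", "payload": {"steps": [0,0,0,0.144,0,0,0,0.144,0,0,0,0.144,0,0,0,0.144,0,0,0,0.144,0,0,0,0.144,0,0,0,0.144,0,0,0,0.144,0,0,0,0.144,0,0,0,0.144,0,0,0,0,0,0,0,0], "fingers": 8.5}}

```text
clock: 13.9
ee_pos: [0.5236, 0.264, 0.2568]
orientation: [0.743, 0.669, -0.0, -0.0]
force: [-0.2, -0.2, -0.1]
grip_width: 0.997
gripper_force: 0.0
```

```bash
cat > f.py <<'E'
from h import *
s=bot.sense(); p=s["ee_pos"]; R=Rn.from_quat(s["orientation"]).as_matrix()
im,d=eyes.grab_frame("wrist"); C=cloud("wrist",d); L=(C-p)@R
m=(d>0)&(abs(L[...,0])<.02)&(abs(L[...,1])<.065)&(abs(L[...,1])>.03)&(L[...,2]<.03)&(L[...,2]>-.05)
for sg in (1,-1):
    Q=L[m&(np.sign(L[...,1])==sg)]; print(sg,len(Q),np.percentile(Q,[0,1,50,99,100],axis=0).round(4).tolist())
print(p.round(4),R.round(3).tolist())
E
python3 f.py
```

```text
1 3005 [[-0.0135, 0.038, -0.05], [-0.0117, 0.0407, -0.0498], [0.0065, 0.0437, -0.03], [0.0122, 0.064, -0.0018], [0.0128, 0.0649, 0.0]]
-1 3006 [[-0.0136, -0.065, -0.05], [-0.0115, -0.0641, -0.0498], [0.0067, -0.0451, -0.0299], [0.0124, -0.0416, -0.0016], [0.0131, -0.039, 0.0007]]
[0.5236 0.264  0.2568] [[0.105, 0.995, -0.001], [0.995, -0.105, -0.0], [-0.0, -0.001, -1.0]]
```

Request:
{"api": "drive_tool", "payload": {"steps": [-4.03,0.03,0,0,-4.03,0.03,0,0,-4.03,0.03,0,0,-4.03,0.03,0,0,-4.03,0.03,0,0,-4.03,0.03,0,0,-4.03,0.03,0,0,-4.03,0.03,0,0,-4.03,0.03,0,0,-4.03,0.03,0,0,0,0,0,0,0,0,0,0]}}

```text
clock: 15.15
ee_pos: [0.483, -0.1382, 0.2572]
orientation: [0.745, 0.667, 0.0, -0.0]
force: [-0.9, 0.2, 1.0]
grip_width: 0.999
gripper_force: 0.0
```

Request:
{"api": "drive_tool", "payload": {"steps": [0,0,4,0,0,0,4,0,0,0,3.5,0,0,0,0,0,0,0,0,0]}}

```text
clock: 15.65
ee_pos: [0.4836, -0.1362, 0.1423]
orientation: [0.744, 0.668, -0.0, -0.001]
force: [-0.4, 0.3, 0.7]
grip_width: 0.996
gripper_force: 0.0
```

```bash
cat > g.py <<'E'
from h import *
import sys
s=bot.sense(); p=s["ee_pos"]; R=Rn.from_quat(s["orientation"]).as_matrix()
print(s["clock"],p.round(4),"u",p@R[:,1],"lat",p@R[:,0])
nx=np.array([-.613,.066,.787]);sx=np.array([.784,-.085,.616]);ty=np.array([.108,.994,0]);ax=np.array([.5726,-.1464,.0583])
for n in ["wrist","side","top"]:
    im,d=eyes.grab_frame(n); C=cloud(n,d); D=C-ax; r,g,b=[im[...,i].astype(int) for i in range(3)]
    cv2.imwrite(f"pics/{sys.argv[1]}_{n}.png",im[:,:,::-1])
    rr=np.hypot(D@sx,D@nx); ph=np.degrees(np.arctan2(-(D@sx),D@nx))
    w=(abs(D@ty)<.0115)&(rr<.043)&(rr>.024)&(abs(ph)<72)&(d>0)
    rib=w&(rr>.0355); h,_=np.histogram(ph[rib],np.arange(-75,80,5)); print(n,"rib hist",dict(zip(np.arange(-72.5,76,5),h)))
    og=w&(r>150)&(g>70)&(g<170)&(b<80); print("  orange",og.sum(),ph[og].mean() if og.any() else None, "wheel y-centre",np.percentile((D@ty)[(rr<.043)&(rr>.033)&(abs(D@ty)<.03)&(abs(ph)<50)&(d>0)],[2,98]).round(4))
E
python3 g.py g1; python3 -c "
import cv2,numpy as np
cv2.imwrite('pics/g1b.png',np.hstack([cv2.resize(cv2.imread('pics/g1_wrist.png'),(450,338)),cv2.resize(cv2.imread('pics/g1_side.png')[100:230,200:330],(338,338))]))"
```

```text
15.65 [ 0.4836 -0.1362  0.1423] u 0.4952089518811469 lat -0.0838650955992494
wrist rib hist {np.float64(-72.5): np.int64(104), np.float64(-67.5): np.int64(13), np.float64(-62.5): np.int64(46), np.float64(-57.5): np.int64(269), np.float64(-52.5): np.int64(54), np.float64(-47.5): np.int64(0), np.float64(-42.5): np.int64(0), np.float64(-37.5): np.int64(0), np.float64(-32.5): np.int64(0), np.float64(-27.5): np.int64(1), np.float64(-22.5): np.int64(2), np.float64(-17.5): np.int64(141), np.float64(-12.5): np.int64(108), np.float64(-7.5): np.int64(2), np.float64(-2.5): np.int64(0), np.float64(2.5): np.int64(0), np.float64(7.5): np.int64(0), np.float64(12.5): np.int64(0), np.float64(17.5): np.int64(0), np.float64(22.5): np.int64(75), np.float64(27.5): np.int64(156), np.float64(32.5): np.int64(22), np.float64(37.5): np.int64(0), np.float64(42.5): np.int64(0), np.float64(47.5): np.int64(0), np.float64(52.5): np.int64(0), np.float64(57.5): np.int64(0), np.float64(62.5): np.int64(0), np.float64(67.5): np.int64(52), np.float64(72.5): np.int64(56)}
  orange 0 None wheel y-centre [-0.0135  0.011 ]

[... 1312 characters left out ...]
.float64(-27.5): np.int64(0), np.float64(-22.5): np.int64(0), np.float64(-17.5): np.int64(5), np.float64(-12.5): np.int64(14), np.float64(-7.5): np.int64(1), np.float64(-2.5): np.int64(1), np.float64(2.5): np.int64(0), np.float64(7.5): np.int64(0), np.float64(12.5): np.int64(0), np.float64(17.5): np.int64(0), np.float64(22.5): np.int64(1), np.float64(27.5): np.int64(8), np.float64(32.5): np.int64(3), np.float64(37.5): np.int64(0), np.float64(42.5): np.int64(0), np.float64(47.5): np.int64(0), np.float64(52.5): np.int64(0), np.float64(57.5): np.int64(0), np.float64(62.5): np.int64(0), np.float64(67.5): np.int64(1), np.float64(72.5): np.int64(1)}
  orange 0 None wheel y-centre [-0.0048  0.0141]
```

View pics/g1b.png

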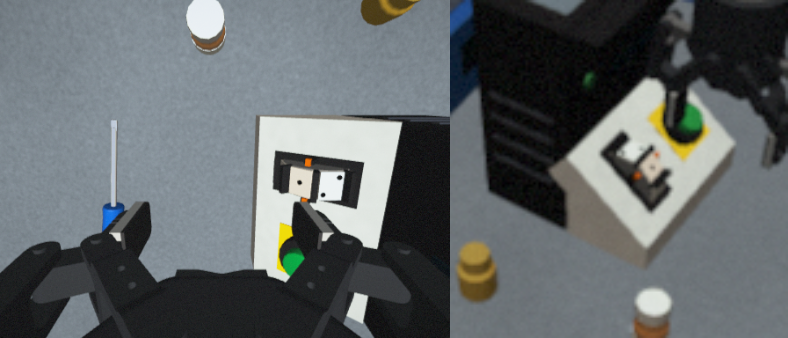

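The wrist view shows the one-dot and two-dot faces at (303,182) and (330,184). Ribs are at +28° and −15°, so the wheel is at about 0.9 rad. I'll start the downward rib strokes.

Request:
{"api": "drive_tool", "payload": {"steps": [-0.17,0.2,2,0,0,0,2.5,0,0,0,1.7,0,0,-0.1,0.5,0,0,-0.1,0.5,0,0,-0.1,0.5,0,0,0,0.5,0,0,0,0,0]}}

```text
clock: 16.6
ee_pos: [0.4821, -0.139, 0.0601]
orientation: [0.745, 0.667, 0.0, 0.0]
force: [-1.2, -0.2, 0.2]
grip_width: 0.997
gripper_force: 0.0
```

Request:
{"api": "drive_tool", "payload": {"steps": [0,-0.3,-0.5,0,0,0,-3.5,0,0,0,-4,0,0,0,0,0]}}

```text
clock: 17.0
ee_pos: [0.482, -0.1399, 0.1447]
orientation: [0.745, 0.667, 0.002, 0.004]
force: [1.3, -1.0, 0.1]
grip_width: 0.994
gripper_force: 0.0
```

```bash
cat > k.py <<'E'
from h import *
import sys
s=bot.sense(); p=s["ee_pos"]; R=Rn.from_quat(s["orientation"]).as_matrix()
print(s["clock"],p.round(4),"u",p@R[:,1],"lat",p@R[:,0])
nx=np.array([-.613,.066,.787]);sx=np.array([.784,-.085,.616]);ty=np.array([.108,.994,0]);ax=np.array([.5726,-.1464,.0583])
for n in sys.argv[1:]:
    im,d=eyes.grab_frame(n); D=cloud(n,d)-ax
    cv2.imwrite(f"pics/last_{n}.png",im[:,:,::-1])
    rr=np.hypot(D@sx,D@nx); ph=np.degrees(np.arctan2(-(D@sx),D@nx))
    w=(abs(D@ty)<.0115)&(rr<.043)&(abs(ph)<65)&(d>0)&(rr>.0365)
    # rib phase modulo 45
    z=np.exp(1j*np.radians(ph[w]*8)).mean(); print(n,w.sum(),"rib phase mod45",np.degrees(np.angle(z))/8,"conc",abs(z))
    r,g,b=[im[...,i].astype(int) for i in range(3)]
    og=(r>150)&(g>60)&(g<170)&(b<80)&(abs(D@ty)<.0125)&(rr<.036)&(rr>.028); print("  orange",og.sum(),ph[og].mean() if og.any() else None)
E
python3 k.py wrist side
```

```text
17.0 [ 0.482  -0.1399  0.1447] u 0.49570026477418333 lat -0.08665072031619708
wrist 674 rib phase mod45 1.3342951314023077 conc 0.9389991098761666
  orange 0 None
side 45 rib phase mod45 0.18730838254321824 conc 0.9321625013378836
  orange 0 None
```

Request:
{"api": "drive_tool", "payload": {"steps": [0.1,1.3,2.5,0,0,0,2.6,0,0,-0.3,0.4,0,0,-0.35,0.4,0,0,-0.3,0.45,0,0,-0.25,0.5,0,0,-0.2,0.6,0,0,-0.1,0.6,0,0,-0.05,0.7,0,0,0,0,0]}}

```text
clock: 18.1
ee_pos: [0.4762, -0.1372, 0.0517]
orientation: [0.745, 0.668, -0.0, -0.001]
force: [0.7, 0.2, -0.1]
grip_width: 0.996
gripper_force: 0.0
```

Request:
{"api": "drive_tool", "payload": {"steps": [0,-0.4,-0.5,0,0,0,-3.5,0,0,0,-4.5,0,0,0,0,0]}}

```text
clock: 18.5
ee_pos: [0.4756, -0.1382, 0.1424]
orientation: [0.745, 0.667, 0.003, 0.004]
force: [0.5, -0.5, 0.4]
grip_width: 0.995
gripper_force: 0.0
```

```bash
python3 k.py wrist side
```

```text
18.5 [ 0.4756 -0.1382  0.1424] u 0.4891049761294937 lat -0.08569738232808706
wrist 695 rib phase mod45 1.4816864025400602 conc 0.9395706009904014
  orange 0 None
side 48 rib phase mod45 0.2727455169444219 conc 0.9211055435077937
  orange 0 None
```

```bash
python3 -c "
import cv2
a=cv2.imread('pics/last_wrist.png')[120:300,260:460];cv2.imwrite('pics/v1.png',cv2.resize(a,(600,540),interpolation=2))"
```

```text
(no output)
```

View pics/v1.png

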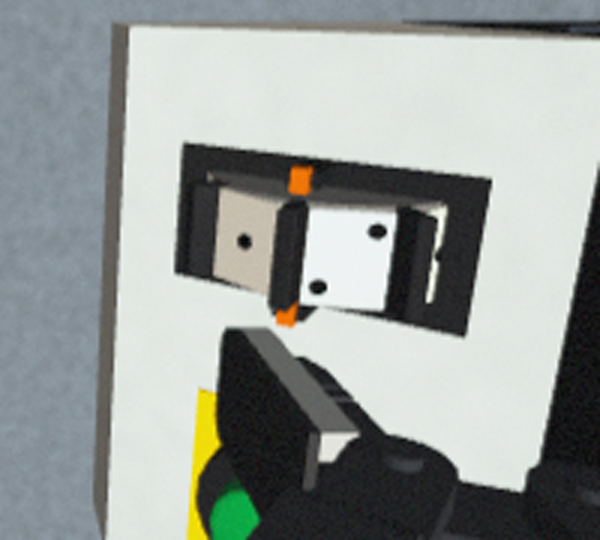

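The view shows one-dot at (245,240), the rib at the pointers and two-dot at (345,255): the wheel did not move, so the finger missed the rib. I'll measure the true fingertip thickness.

```bash
python3 - <<'E'
from h import *
s=bot.sense(); p=s["ee_pos"]; R=Rn.from_quat(s["orientation"]).as_matrix()
im,d=eyes.grab_frame("wrist"); C=cloud("wrist",d); L=(C-p)@R
m=(d>0)&(abs(L[...,0])<.02)&(abs(L[...,1])<.075)&(L[...,1]>.02)
for lo in np.arange(-.04,.006,.005):
    Q=L[m&(L[...,2]>lo)&(L[...,2]<lo+.005)]
    if len(Q): print(round(lo,3),len(Q),"y",np.percentile(Q[:,1],[2,50,98]).round(4),"x",np.percentile(Q[:,0],[2,98]).round(4))
E
```

```text
-0.04 270 y [0.0406 0.0428 0.0504] x [0.0024 0.0111]
-0.035 235 y [0.0405 0.0412 0.0473] x [-0.0002  0.0103]
-0.03 312 y [0.0406 0.0412 0.054 ] x [-0.0071  0.0104]
-0.025 329 y [0.0405 0.0411 0.0541] x [-0.0115  0.0103]
-0.02 287 y [0.0405 0.0411 0.0539] x [-0.011   0.0101]
-0.015 265 y [0.0406 0.0411 0.0542] x [-0.0115  0.0101]
-0.01 222 y [0.0406 0.0411 0.0524] x [-0.0111  0.0102]
-0.005 152 y [0.0406 0.041  0.0473] x [-0.0116  0.01  ]
-0.0 18 y [0.0407 0.0409 0.0413] x [-0.0052  0.0059]
```

Request:
{"api": "drive_tool", "payload": {"steps": [0,3.1,2.5,0,0,0,2.4,0,0,-0.1,0.4,0,0,-0.3,0.15,0,0,-0.3,0.25,0,0,-0.25,0.2,0,0,-0.23,0.25,0,0,-0.22,0.3,0,0,-0.21,0.32,0,0,-0.16,0.32,0,0,-0.13,0.33,0,0,-0.1,0.33,0]}}

```text
clock: 19.85
ee_pos: [0.4836, -0.1381, 0.0598]
orientation: [0.745, 0.668, -0.0, -0.0]
force: [-1.1, 0.7, -0.1]
grip_width: 0.994
gripper_force: 0.0
```

Request:
{"api": "drive_tool", "payload": {"steps": [0,0,0,0,0,-0.8,-0.3,0,0,-0.4,-3.5,0,0,0,-4,0,0,0,0,0]}}

```text
clock: 20.35
ee_pos: [0.4734, -0.1378, 0.142]
orientation: [0.745, 0.667, 0.002, 0.003]
force: [0.8, 0.1, 0.8]
grip_width: 0.994
gripper_force: 0.0
```

```bash
python3 k.py wrist side;python3 -c "
import cv2
a=cv2.imread('pics/last_wrist.png')[120:300,260:460];cv2.imwrite('pics/v2.png',cv2.resize(a,(600,540),interpolation=2))"
```

```text
20.35 [ 0.4734 -0.1378  0.142 ] u 0.48659943263798816 lat -0.08533009921717499
wrist 715 rib phase mod45 9.558619661223798 conc 0.931897673719404
  orange 308 -57.58755166865142
side 50 rib phase mod45 8.916032217186519 conc 0.9434644146816976
  orange 15 -62.68939907479418
```

Request:
{"api": "drive_tool", "payload": {"steps": [0,3.0,2.5,0,0,0,2.6,0,0,-0.15,0.3,0,0,-0.2,0.25,0,0,-0.26,0.2,0,0,-0.23,0.25,0,0,-0.22,0.3,0,0,-0.21,0.32,0,0,-0.16,0.32,0,0,-0.1,0.2,0,0,0,0,0,0,0,0,0]}}

```text
clock: 21.65
ee_pos: [0.4859, -0.1383, 0.0655]
orientation: [0.745, 0.668, -0.0, -0.001]
force: [-1.4, -0.2, -0.4]
grip_width: 0.996
gripper_force: 0.0
```

Request:
{"api": "drive_tool", "payload": {"steps": [0,-0.8,-0.3,0,0,-0.4,-3.5,0,0,0,-4,0,0,0,0,0,0,0,0,0]}}

```text
clock: 22.15
ee_pos: [0.4744, -0.1369, 0.1446]
orientation: [0.744, 0.668, 0.001, 0.0]
force: [-0.1, 0.4, -0.6]
grip_width: 0.996
gripper_force: 0.0
```

```bash
python3 k.py wrist side
```

```text
22.15 [ 0.4744 -0.1369  0.1446] u 0.4866352695237905 lat -0.08455281490442845
wrist 723 rib phase mod45 2.0997977731162583 conc 0.925039625642164
  orange 793 -18.72436131092561
side 48 rib phase mod45 2.2091599892610208 conc 0.9389541465798095
  orange 43 -22.61168524635195
```

Request:
{"api": "drive_tool", "payload": {"steps": [-0.1,3.4,2.5,0,0,0,2.3,0,0,-0.2,0.2,0,0,-0.3,0.2,0,0,-0.3,0.2,0,0,-0.1,0.1,0,0,0,0,0,0,0,0,0]}}

```text
clock: 23.05
ee_pos: [0.4992, -0.1409, 0.0893]
orientation: [0.745, 0.667, 0.0, 0.0]
force: [-0.6, -0.0, 1.5]
grip_width: 0.996
gripper_force: 0.9
```

Request:
{"api": "drive_tool", "payload": {"steps": [0,-0.1,0.25,0,0,-0.1,0.25,0,0,-0.1,0.25,0,0,0,0.05,0,0,0,0,0,0,0,0,0]}}

```text
clock: 23.65
ee_pos: [0.4971, -0.1406, 0.0808]
orientation: [0.744, 0.668, 0.0, 0.001]
force: [-0.4, 0.4, -1.0]
grip_width: 0.999
gripper_force: 0.0
```

Request:
{"api": "drive_tool", "payload": {"steps": [0,0,-0.5,0,0,0,-2,0,0,-1,-3,0,0,-1,0,0,0,0,0,0,0,0,0,0]}}

```text
clock: 24.25
ee_pos: [0.4764, -0.1381, 0.1355]
orientation: [0.745, 0.668, 0.0, -0.0]
force: [-0.3, -0.3, -0.4]
grip_width: 0.995
gripper_force: 0.0
```

```bash
python3 k.py wrist side top
```

```text
24.25 [ 0.4764 -0.1381  0.1355] u 0.488619642638532 lat -0.08552972571693344
wrist 847 rib phase mod45 21.752759746858008 conc 0.8995121463828715
  orange 815 -0.5692961241631734
side 41 rib phase mod45 -22.36032854237607 conc 0.9143732583502153
  orange 44 -1.5366728310576023
top 57 rib phase mod45 21.76994163218073 conc 0.902212803787017
  orange 52 3.0945499857415197
```

Request:
{"api": "drive_tool", "payload": {"steps": [-2.7,0,0,0,-2.8,0.6,0,0,-2.7,0.6,0,0,0,0.6,1,0,0,0,1.5,0,0,0,0.8,0,0,0,0,0,0,0,0,0]}}

```text
clock: 25.2
ee_pos: [0.4853, -0.2214, 0.1025]
orientation: [0.744, 0.668, -0.0, -0.0]
force: [0.7, 0.4, -0.1]
grip_width: 0.998
gripper_force: 0.0
```

```bash
python3 k.py wrist; python3 - <<'E'
from h import *
s=bot.sense(); p=s["ee_pos"]; R=Rn.from_quat(s["orientation"]).as_matrix()
im,d=eyes.grab_frame("top"); C=cloud("top",d); 
im,d=eyes.grab_frame("wrist"); C=cloud("wrist",d); r,g,b=[im[...,i].astype(int) for i in range(3)]
m=(g>70)&(r<70)&(b<110)&(g>r+40)&(C[...,2]>.05)&(C[...,2]<.11); Q=(C[m]-p)@R; print(m.sum(),np.percentile(Q,[2,50,98],axis=0).round(4))
cv2.imwrite("pics/v3.png",im[:,:,::-1])
E
```

```text
25.2 [ 0.4853 -0.2214  0.1025] u 0.5063184430795381 lat -0.16750687452917626
wrist 1845 rib phase mod45 21.627829723354875 conc 0.8852352593251966
  orange 1716 -1.7318198161078397
1576 [[-0.0056  0.0484  0.0113]
 [ 0.0052  0.0614  0.0183]
 [ 0.0146  0.0736  0.0277]]
```

View pics/v3.png

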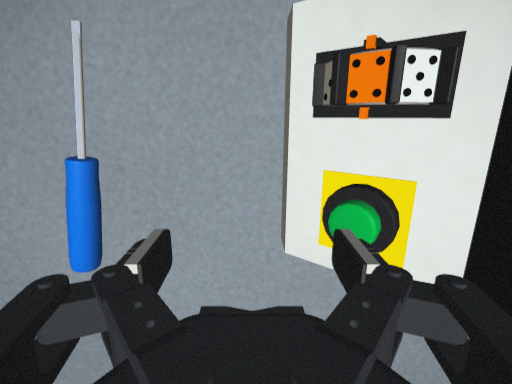

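The wrist view shows the orange four-dot face at (368,78), squarely between the pointer tips. The green button at (355,222) lies just ahead of the fingertip. Now I'll press it.

Request:
{"api": "drive_tool", "payload": {"steps": [0,0.6,0.8,0,0,0.6,0.8,0,0,0.2,0.3,0,0,0.2,0.3,0,0,0.15,0.2,0,0,0,0,0]}}

```text
clock: 25.95
ee_pos: [0.5025, -0.2236, 0.0803]
orientation: [0.745, 0.667, 0.0, -0.0]
force: [-6.0, 2.8, 18.1]
grip_width: 0.99
gripper_force: 9.1
```

Request:
{"api": "drive_tool", "payload": {"steps": [0,0.05,0.1,0,0,0,0,0,0,-0.6,-0.8,0,0,-1,-1.5,0,0,-2,-3,0,0,-3,-4,0,0,0,0,0]}}

```text
clock: 26.65
ee_pos: [0.4354, -0.2175, 0.174]
orientation: [0.746, 0.666, 0.001, 0.001]
force: [0.6, -1.0, -0.2]
grip_width: 0.995
gripper_force: 0.0
```

```bash
python3 k.py wrist side top; python3 - <<'E'
from h import *
print(bot.sense()["ee_pos"],bot.sense()["force"])
im,d=eyes.grab_frame("side"); C=cloud("side",d); r,g,b=[im[...,i].astype(int) for i in range(3)]; x,y,z=[C[...,i] for i in range(3)]
gr=(g>90)&(r<60)&(b<90)&(y<-.1)&(y>-.35)&(x>.4)&(x<.65)&(z<.15); print("green",np.median(C[gr],0).round(4))
red=(r>120)&(g<75)&(b<75)&(y>.1)&(z>.06)&(z<.084); Q=C[red]; print("red",cv2.minAreaRect(Q[:,:2].astype(np.float32)*1000))
P=C[(x>.54)&(x<.63)&(y>.17)&(y<.28)]; print("lid z",np.percentile(P[:,2],[5,50,95]).round(4))
for l in ("vial","canister"):
    q=finder.look_for("side",l)[0]; u,v=np.round(q["uv"]).astype(int); print(l,C[v,u].round(3))
E
```

```text
26.65 [ 0.4354 -0.2175  0.174 ] u 0.45741044037735185 lat -0.16758551045302975
wrist 530 rib phase mod45 21.121893632948627 conc 0.9486890143487721
  orange 812 -1.404162001326747
side 51 rib phase mod45 22.409156676012078 conc 0.8835131572335684
  orange 43 -1.4330345599337861
top 73 rib phase mod45 21.360321287551304 conc 0.8942233541989703
  orange 70 1.544205154363749
[ 0.4381487  -0.21638818  0.17055718] [ 0.97211283  0.18027402 -0.27069652]
green [ 0.5466 -0.2246  0.0823]
red ((505.9252624511719, 263.57489013671875), (19.826814651489258, 59.46011734008789), 68.6795883178711)
lid z [0.0648 0.0665 0.0685]
vial [0.479 0.006 0.051]
canister [ 0.559 -0.185  0.063]
```

```bash
python3 -c "
from cell import bot
print(bot.job_done())"
```

```text
the job is handed in; nothing more can be done
None
```

The job is handed in at about 27 s: lid shut, turnbutton across it at about 1.45 rad, wheel within about 2° of four, and the start button pressed (18 N) and back out. The sample, vial and objective were not deliberately touched; I re-measured only the vial, since the last check misread the objective, and the hand-in gave no verdict.

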